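# Empty the tag printer's catch tray into the tote

## Task

Empty the tag printer's catch tray: first slide the green tote along the counter until its edge is tucked under the lip of the tray's mouth, square to it and centred on it. Then slide the tray's red gate fully open by its yellow peg, and sweep all three cartons along the tray and over the lip so that they all end up inside the tote, below its rim. Let no carton fall outside the tote, leave the tote standing under the mouth and the gate open, and do not disturb the mug.

Things in the scene. Friction and masses are not known exactly. Their poses are not given: they have to be found in the camera images.
- mouth (a point): Middle of the lip at the open end of the catch tray, on top of the tray floor, 114 mm above the counter; fixed to the black tag printer. Its y axis points into the tray towards the printer, x across the tray, z up. The floor is a 6 mm sheet (underside 108 mm up) from y = 0 to 315 mm. Under it the first 75 mm behind the lip are free, then a foot begins. A wing (y 0 to 24) carries the open gate to x = +190 mm.
- tray_end (a point): Middle of the tray floor where it meets the front of the printer, 315 mm behind mouth along its y, same axes and height. The tray's two side walls have 118 mm between them and stand 26 mm above the floor, from 23 mm behind the lip up to here. The printer beyond is 360 mm wide, 340 mm deep and 170 mm high.
- gate (a joint): Red gate, a plate 122 mm wide, 8 mm thick and 38 mm high across the tray, 12 mm behind the lip. It slides sideways towards +x of mouth. 0 = shut, 0.13 m = fully open at its stop, the tray then quite clear; it may start a little open (up to 0.02). It needs about 2 N, stays where it is left.
- gate_peg (a point): Middle of the yellow peg standing on the gate: upright, 16 mm in diameter, rising from the gate's top (38 mm above the tray floor) to 73 mm above the tray floor; this point is 55 mm above the tray floor. With the gate shut it stands at x = -35 mm, y = +12 mm of mouth; it moves with the gate along +x. Push it from its -x side.
- tote: Green open-topped plastic tote, 200 (its x) x 240 (its y) x 100 mm high, walls and floor 5 mm, about 0.45 kg, loose on the counter. Origin at the centre of its underside, z up. Its rim is 8 mm lower than the underside of the tray. The +y end goes under the tray's lip: in place its y axis is parallel to that of mouth and the lip lies inside its +y end wall.
- tote_grip (a point): Middle of the top part of the tote's grip tab, an upright plate 70 mm wide (tote's x) and 14 mm thick (tote's y) in the middle of the -y end wall, from 75 to 125 mm above the counter. This point is 115 mm from the tote's centre line towards its -y, 108 mm above the counter; axes as the tote's. It can be pinched from above, one finger inside, and the tote dragged by it.
- carton_a: A sealed cardboard carton, 90 (its x) x 70 (its y) x 30 mm high, white label, orange stripe, about 0.15 kg. Origin at its centre. The three lie flat in a row along the tray's middle (within 5 mm), 70 mm side along the tray, gaps of 2 to 20 mm: a nearest the gate (5 to 16 mm from it), then b, then c with 45 mm or more of free tray behind it.
- carton_b: A carton exactly as carton_a; origin at its centre. Starts in the middle of the row. Cartons tip over the lip and pile up in the tote just beyond it; the last may stay leaning high on the others until it is swept on towards the far end of the tote.
- carton_c: A carton exactly as carton_a; origin at its centre. Starts as the last of the row, nearest the machine.
- mug: White ceramic mug, 80 mm in diameter, 90 mm high, handle at its +y, on the counter beside the tray, on the robot's side; origin under its centre. Leave it alone.
Mind the look-alikes: they are no part of the job. Leave any black look-alike of the carton_c alone. Leave any blue look-alike of the carton_a alone.

How it is judged:
By the outcome, as a careful person would: the job done as asked, in the order asked, and still so for the second after the job is handed in, with the robot touching nothing.
It also fails if it takes over 72 s, if anything falls off the work surface, if the arm or the gripper's body presses on something with over 40 N, if the wrist force passes 120 N, or if a joint passes its speed limit or range.

## Robot

A 6-joint arm with a two-finger parallel gripper is mounted at the origin on the work surface. World frame = base frame: x ahead of the robot, y to its left, z up, the work surface at z = 0. Lengths are in m, angles in degrees, forces in N, time in s.
With the tool pointing down it reaches from about 0.4 to 0.825 m from the base axis. Payload 7 kg.
Tool frame: the origin (TCP) lies on the centre line of the jaws, within the pads' length; the fingertips stand 11 mm ahead of it and the grasp point (between the pads) lies 8 mm behind it; z points along the fingers, y is the line along which they close (so a half turn about z gives the same grasp; the last joint's range is limited). The gripper opens to 88 mm and grips with 3 to 60 N. Pads are 19 mm wide; open, the fingers measure 130 mm over their backs; the gripper's body (78 mm by 193 mm) begins 47 mm behind the grasp point.
Start: joints at [85.205, 20.546, 0.682, 0, -70.136, -16.507], TCP at [0.245, 0.629, 0.238] pointing down, gripper open.
Joint ranges: [-176.03, 176.03], [-82.01, 121.73], [-58.28, 71.71], [-173.87, 95.51], [-174.79, -0.11], [-173.66, 173.66]. Speed limits (degrees/s): [136.94, 136.94, 172.46, 180, 180, 180].

## Interface

Orientations are given as [roll, pitch, yaw] about the fixed x, y, z axes, in that order (R = Rz(yaw) Ry(pitch) Rx(roll)).
In Python, from plant import r, capture, camera_model, job gives the robot as it stands.
- The arm moves only by the tool drive_tool, never from a script. Its argument "increments" is a list that holds one entry, the list of rows, each a list of 5 numbers: the gripper's target within -1 to 1 (fully open at 1, half-way at 0, shut at -1), then the shift along the tool's x, y, z scaled (see below), then the turn about the tool's z scaled (see below). In form: [[[gripper, tx, ty, tz, roll], ...]]. A call has 1 to 5 rows; each row is the pose to reach, as a shift and turn from the pose commanded when the call began, along the tool's axes at that moment, turning the shorter way round; what a row does not reach only later rows make up. The controller multiplies each number of a shift by 120 mm and each number of a turn by 360 degrees. A row lasts 1/8 s, in which the tool goes at most 62.5 mm and 10.7 degrees, less where a joint would pass 70% of its speed; a pose out of reach is approached as far as the arm can. A call with a number of a shift or a turn outside -1 to 1 is refused whole. A call with a gripper value outside its range is refused whole. The fingers move at their own pace and stop on an object; "squeeze" is the grip in N (left out, the last holds). Time passes only in rows, so rows that repeat a pose let the fingers close. It gives the time, the measured TCP pose, the force, the opening and the grip force at its end, in the units of the state.
- r.get_state(): the state, without advancing time (a new reading comes with each control period).
- capture(name): name is "side" or "top" or "wrist"; returns the picture (384x512x3 uint8, red, green, blue); there is no depth.
- camera_model(name): a dict with "camera_matrix" (3x3 intrinsics, pixels), "rvec" (rotation vector, rad) and "tvec" (3), from world to camera coordinates, as OpenCV has them. Camera axes: x right, y down, z forward; pixel columns grow to the right and rows downward; lengths in m; the calibration is good to about 2 mm. The wrist camera is an equidistant fisheye: a pixel r from the principal point sees the ray r / f radians off the axis. A picture is of the moment at which its call begins: read the wrist's pose just before it. camera_model takes no time and is no camera call; for the wrist camera it gives the pose at the moment of the call.
- job.close_job(): hands the job in; it is judged then, once.
The state is a dict: "time_s": time; "joints": joint angles; "qd": joint speeds; "joint_torque": joint torques, N m; "tcp_pos": TCP position; "eef_rot": TCP orientation; "contact_force": force on the tool from outside, world axes, zero at the start; "moment": the same for the moment, N m; "gripper_width": finger opening in m; "gripper_force": force on a finger pad.
Only numpy, scipy, OpenCV 4.12 (cv2) and the standard library are available. Lean on these libraries where they do the work, as an engineer would, in place of code of your own. Each camera call takes 0.05 s, during which the arm holds its last target. There are 200 camera calls.

## Working session

There is one attempt and no reset: what is moved stays moved. The work goes in short steps, Python scripts to look and compute and a tool call to move; the robot and the scene stay as the last step left them, time stands still between calls to the robot, and variables do not carry over. Pictures are saved under pics/ and viewed, at most 10 in all, crops included, and the job is handed in when it is done.

Besides the shell and the picture viewer there is one more tool, called after "Call:" as a command line: name --argument value ..., lists and objects as JSON in quotes. drive_tool: Moves the arm, as the interface text tells. Its arguments: {"type":"object","properties":{"increments":{"type":"array"},"squeeze":{"type":"number"}},"required":["increments"]}

```bash
mkdir -p pics; ls; python3 - <<'E'
from plant import r,capture,camera_model
import cv2,numpy as np
s=r.get_state();print(s['tcp_pos'],s['eef_rot'],s['time_s'])
for n in ("side","top"):
    m=camera_model(n);print(n,{k:np.round(v,4).tolist() for k,v in m.items() if k!='x'} )
    cv2.imwrite(f"pics/{n}0.png",cv2.resize(capture(n)[:,:,::-1],(800,600),interpolation=cv2.INTER_CUBIC))
E
```

```text
pics
[0.24506641 0.62842536 0.2366235 ] [ 1.79903719e+02 -9.40564484e-03 -2.13076455e+01] 0.0
side {'camera_matrix': [[490.3715, 0.0, 258.7196], [0.0, 490.3715, 187.13], [0.0, 0.0, 1.0]], 'rvec': [2.3119, -0.3408, 0.1716], 'tvec': [-0.3943, 0.2321, 1.4839]}
top {'camera_matrix': [[489.8987, 0.0, 249.0707], [0.0, 489.8987, 197.594], [0.0, 0.0, 1.0]], 'rvec': [2.1401, -2.1541, 0.1105], 'tvec': [0.0928, 0.46, 1.7131]}
```

View pics/side0.png

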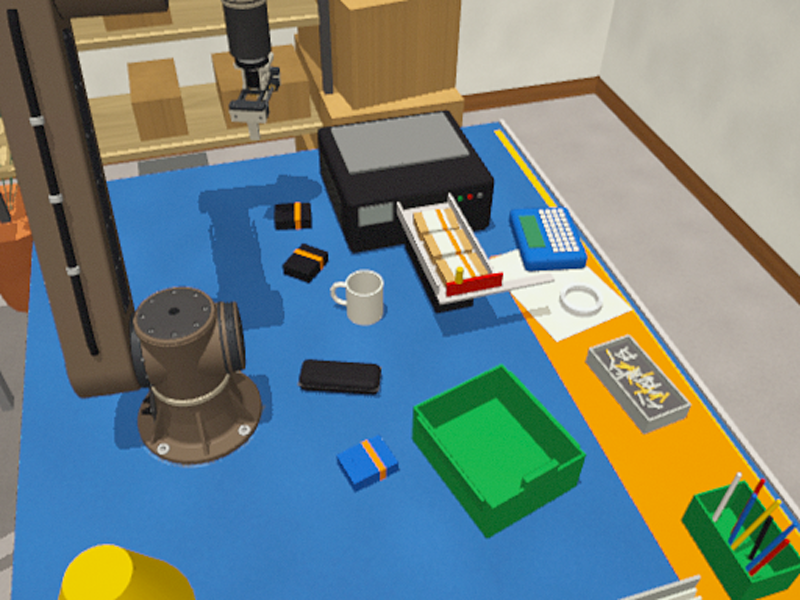

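View pics/top0.png

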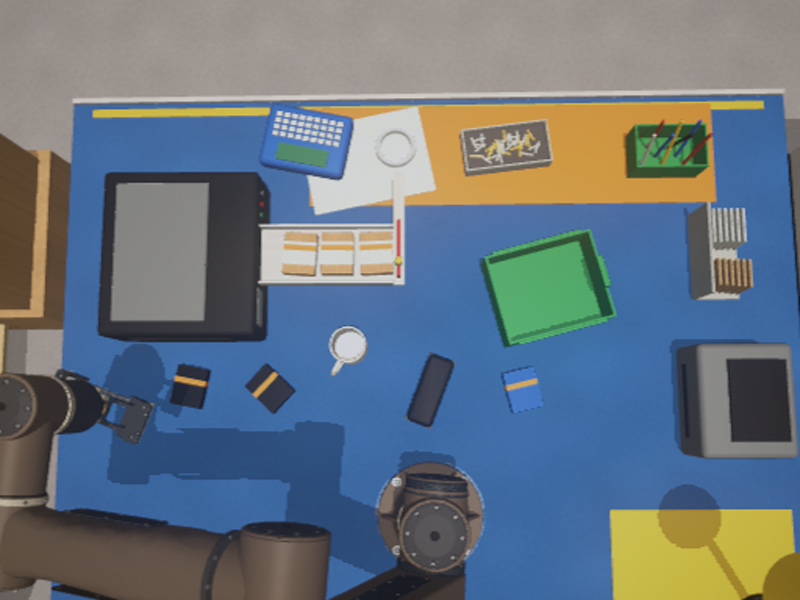

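The side and top views show the tray at (262–405, 225–284) in the top picture, the tote at (483–615, 230–345) with its tab on the right, and the mug at (347,345). I'll take an enlarged crop for measuring.

```bash
cat > h.py <<'E'
from plant import r,capture,camera_model
import cv2,numpy as np
from scipy.spatial.transform import Rotation as R
def back(name,px,z,m=None):
    m=m or camera_model(name);K=np.array(m['camera_matrix'],float);Rm=cv2.Rodrigues(np.array(m['rvec'],float))[0];t=np.array(m['tvec'],float).ravel()
    p=np.atleast_2d(px).astype(float)
    if name=='wrist':
        d=(p-K[:2,2])/[K[0,0],K[1,1]];th=np.linalg.norm(d,axis=1,keepdims=True)
        ray=np.hstack([d/th*np.sin(th),np.cos(th)])
    else: ray=np.hstack([p,np.ones((len(p),1))])@np.linalg.inv(K).T
    C=-Rm.T@t;w=ray@Rm
    return C+w*((z-C[2])/w[:,2])[:,None]
def crop(name,x0,y0,w,h,k,f):
    im=capture(name)[y0:y0+h,x0:x0+w,::-1]
    cv2.imwrite('pics/'+f,cv2.resize(im,None,fx=k,fy=k,interpolation=cv2.INTER_CUBIC))
def delta(target,yaw=None):
    "scaled tool-axes shift from measured pose to target (world)"
    s=r.get_state();Rt=R.from_euler('xyz',s['eef_rot'],degrees=True)
    return np.round(Rt.inv().apply(np.array(target)-s['tcp_pos'])/.12,3)
E
python3 -c "
from h import *
crop('top',155,100,250,130,3.2,'t1.png')"
```

```text
(no output)
```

View pics/t1.png

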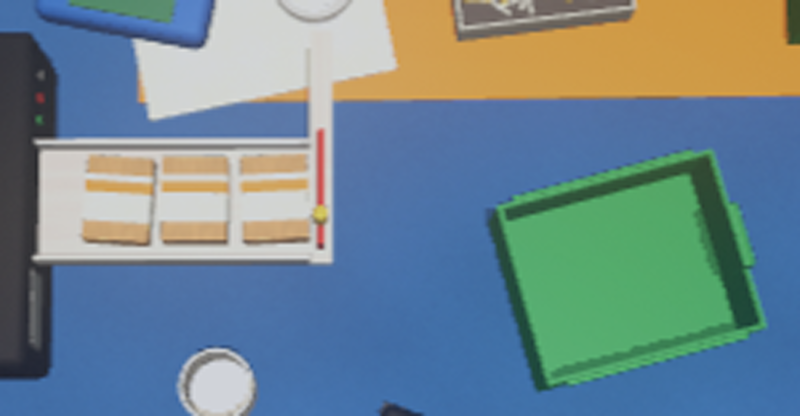

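In the crop, the lip is at x≈332 and the tray walls are at y≈141 and 264. The peg is at (320,214). The tote's rim corners are about (714,150), (764,328), (546,388) and (500,207).

```bash
python3 -c "
from h import *
def P(l,z): return back('top',np.array(l)/3.2+[155-.35,100-.35],z)
c=P([(714,150),(764,328),(546,388),(500,207)],.1);print(c.round(4))
print('lens',[np.linalg.norm(c[i]-c[(i+1)%4]).round(3) for i in range(4)],c.mean(0))
for a,b in((2,3),(1,0)): d=c[b]-c[a];print('x-axis',np.degrees(np.arctan2(d[1],d[0])))
for a,b in((0,3),(1,2)): d=c[b]-c[a];print('y-axis',np.degrees(np.arctan2(-d[0],d[1])))
print('base',P([(490,210),(540,389)],0.0).round(4))
print('lip',P([(332,263),(331,100)],.114).round(4))
w=P([(308,141),(38,142),(310,264),(35,262)],.14);print('wall',w.round(4))
print('peg',P([(320,212)],.187).round(4),'tab',P([(736,205),(751,266)],.125).round(4))
print('gate',P([(320,129),(320,248)],.152).round(4),'mug',P([(217,384)],.09))
print('cart',P([(84,199),(152,199),(161,199),(228,199),(241,199),(308,199),(275,156),(275,243)],.144).round(4))
"
```

```text
[[ 0.6252 -0.3551  0.1   ]
 [ 0.4324 -0.4005  0.1   ]
 [ 0.3703 -0.169   0.1   ]
 [ 0.5651 -0.1246  0.1   ]]
lens [np.float64(0.198), np.float64(0.24), np.float64(0.2), np.float64(0.238)] [ 0.49826201 -0.26230434  0.1       ]
x-axis 12.853110140159881
x-axis 13.249985210761169
y-axis 14.60308489647505
y-axis 15.0004718874327
base [[ 0.5811 -0.1239  0.    ]
 [ 0.3769 -0.1757  0.    ]]
lip [[0.5037 0.056  0.114 ]
 [0.681  0.0558 0.114 ]]
wall [[0.6301 0.0803 0.14  ]
 [0.6319 0.3663 0.14  ]
 [0.4987 0.079  0.14  ]
 [0.5033 0.3674 0.14  ]]
peg [[0.5448 0.0677 0.187 ]] tab [[ 0.5601 -0.3698  0.125 ]
 [ 0.495  -0.3829  0.125 ]]
gate [[0.6399 0.0675 0.152 ]
 [0.5136 0.0683 0.152 ]] mug [[0.37776645 0.17983927 0.09      ]]
cart [[0.5692 0.316  0.144 ]
 [0.5686 0.2444 0.144 ]
 [0.5685 0.2349 0.144 ]
 [0.5678 0.1645 0.144 ]
 [0.5677 0.1508 0.144 ]
 [0.567  0.0806 0.144 ]
 [0.6133 0.115  0.144 ]
 [0.5206 0.1153 0.144 ]]
```

```bash
cat >> h.py <<'E'
def plan(wps,start=None):
    "print scaled (tx,ty,tz,roll) between successive (x,y,z,yaw) with tool down"
    if start is None:
        s=r.get_state();start=[*s['tcp_pos'],s['eef_rot'][2]]
    p=np.array(start,float)
    for w in wps:
        w=np.array(w,float);d=R.from_euler('xyz',[180,0,p[3]],degrees=True).inv().apply(w[:3]-p[:3])/.12
        print(w,np.round(d,3),round(-((w[3]-p[3]+180)%360-180)/360,3));p=w
E
python3 -c "
from h import *
plan([(.32,.53,.238,-45),(.40,.43,.238,-70),(.48,.33,.238,-90),(.53,.22,.238,-110),(.55,.10,.238,-130),(.55,-.02,.238,-150),(.55,-.14,.238,-166),(.54,-.25,.238,-166),(.526,-.36,.238,-166)])"
```

```text
[  0.32    0.53    0.238 -45.   ] [ 0.879  0.538 -0.01 ] 0.066
[  0.4     0.43    0.238 -70.   ] [1.061 0.118 0.   ] 0.069
[  0.48    0.33    0.238 -90.   ] [ 1.011 -0.341 -0.   ] 0.056
[   0.53     0.22     0.238 -110.   ] [ 0.917 -0.417 -0.   ] 0.056
[ 5.50e-01  1.00e-01  2.38e-01 -1.30e+02] [ 0.883 -0.499 -0.   ] 0.056
[ 5.50e-01 -2.00e-02  2.38e-01 -1.50e+02] [ 0.766 -0.643 -0.   ] 0.056
[ 5.50e-01 -1.40e-01  2.38e-01 -1.66e+02] [ 0.5   -0.866 -0.   ] 0.044
[   0.54    -0.25     0.238 -166.   ] [ 0.303 -0.869 -0.   ] -0.0
[   0.526   -0.36     0.238 -166.   ] [ 0.335 -0.861 -0.   ] -0.0
```

Call:
drive_tool --increments '[[[1,0.88,0.54,0,0.066],[1,0.88,0.54,0,0.066],[1,0.88,0.54,0,0.066],[1,0.88,0.54,0,0.066]]]'

```text
time_s: 0.65
tcp_pos: [0.3205, 0.5296, 0.2377]
eef_rot: [-180.0, 0.0, -45.1]
contact_force: [-0.3, -0.4, 0.5]
gripper_width: 0.0876
gripper_force: 0.0
```

Call:
drive_tool --increments '[[[1,1,0.12,0,0.07],[1,1,0.12,0,0.07],[1,1,0.12,0,0.07],[1,1,0.12,0,0.07]]]'

```text
time_s: 1.15
tcp_pos: [0.3947, 0.4352, 0.2374]
eef_rot: [180.0, -0.0, -70.2]
contact_force: [0.1, 0.4, 0.0]
gripper_width: 0.0876
gripper_force: 0.0
```

Call:
drive_tool --increments '[[[1,1,-0.34,0,0.056],[1,1,-0.34,0,0.056],[1,1,-0.34,0,0.056],[1,1,-0.34,0,0.056]]]'

```text
time_s: 1.65
tcp_pos: [0.4734, 0.3365, 0.2373]
eef_rot: [180.0, -0.0, -90.3]
contact_force: [-1.2, 0.5, 0.5]
gripper_width: 0.0876
gripper_force: 0.0
```

Call:
drive_tool --increments '[[[1,0.92,-0.42,0,0.056],[1,0.92,-0.42,0,0.056],[1,0.92,-0.42,0,0.056],[1,0.92,-0.42,0,0.056]]]'

```text
time_s: 2.15
tcp_pos: [0.5229, 0.2263, 0.2375]
eef_rot: [180.0, 0.0, -110.4]
contact_force: [-0.2, 0.3, 0.3]
gripper_width: 0.0877
gripper_force: 0.0
```

Call:
drive_tool --increments '[[[1,0.9,-0.52,0,0.056],[1,0.9,-0.52,0,0.056],[1,0.9,-0.52,0,0.056],[1,0.9,-0.52,0,0.056]]]'

```text
time_s: 2.65
tcp_pos: [0.5436, 0.1035, 0.2376]
eef_rot: [180.0, 0.0, -130.6]
contact_force: [-0.3, -0.1, -0.2]
gripper_width: 0.0877
gripper_force: 0.0
```

Call:
drive_tool --increments '[[[1,0.77,-0.64,0,0.056],[1,0.77,-0.64,0,0.056],[1,0.77,-0.64,0,0.056],[1,0.77,-0.64,0,0.056]]]'

```text
time_s: 3.15
tcp_pos: [0.5418, -0.0166, 0.2376]
eef_rot: [180.0, 0.0, -150.7]
contact_force: [0.8, 0.3, -0.2]
gripper_width: 0.0873
gripper_force: 0.0
```

Call:
drive_tool --increments '[[[1,0.5,-0.86,0,0.043],[1,0.5,-0.86,0,0.043],[1,0.5,-0.86,0,0.043],[1,0.5,-0.86,0,0.043]]]'

```text
time_s: 3.65
tcp_pos: [0.5397, -0.1361, 0.2374]
eef_rot: [180.0, -0.0, -166.2]
contact_force: [0.5, 0.7, 1.4]
gripper_width: 0.0877
gripper_force: 0.0
```

Call:
drive_tool --increments '[[[1,0.3,-0.87,0,0],[1,0.3,-0.87,0,0],[1,0.3,-0.87,0,0],[1,0.3,-0.87,0,0]]]'

```text
time_s: 4.15
tcp_pos: [0.5294, -0.2459, 0.2375]
eef_rot: [180.0, 0.0, -166.3]
contact_force: [-0.4, -0.4, 0.7]
gripper_width: 0.0877
gripper_force: 0.0
```

Call:
drive_tool --increments '[[[1,0.33,-0.86,0,0],[1,0.33,-0.86,0,0],[1,0.33,-0.86,0,0],[1,0.33,-0.86,0,0],[1,0.33,-0.86,0,0]]]'

```text
time_s: 4.78
tcp_pos: [0.5153, -0.3554, 0.2378]
eef_rot: [-180.0, 0.0, -166.3]
contact_force: [0.2, 0.8, -0.1]
gripper_width: 0.0872
gripper_force: 0.0
```

```bash
python3 -c "
from h import *
s=r.get_state();print(s['tcp_pos'],s['eef_rot'],s['joints'])
print(camera_model('wrist'))
im=capture('wrist')[:,:,::-1];cv2.imwrite('pics/w1.png',cv2.resize(im,(800,600),interpolation=cv2.INTER_CUBIC))"
```

```text
[ 0.5153176  -0.35544824  0.23781861] [-1.79997157e+02  2.35964469e-02 -1.66253958e+02] [-1.67611047e+01  1.59598450e+01 -5.86058895e+00 -1.02660334e-02
 -6.81577932e+01 -5.94890360e+01]
{'camera_matrix': array([[297.31863964,   0.        , 256.53217173],
       [  0.        , 297.31863964, 185.82339425],
       [  0.        ,   0.        ,   1.        ]]), 'rvec': array([-1.81567233, -2.3118212 , -0.34603091]), 'tvec': array([ 0.46753399, -0.43445999,  0.27019762])}
```

View pics/w1.png

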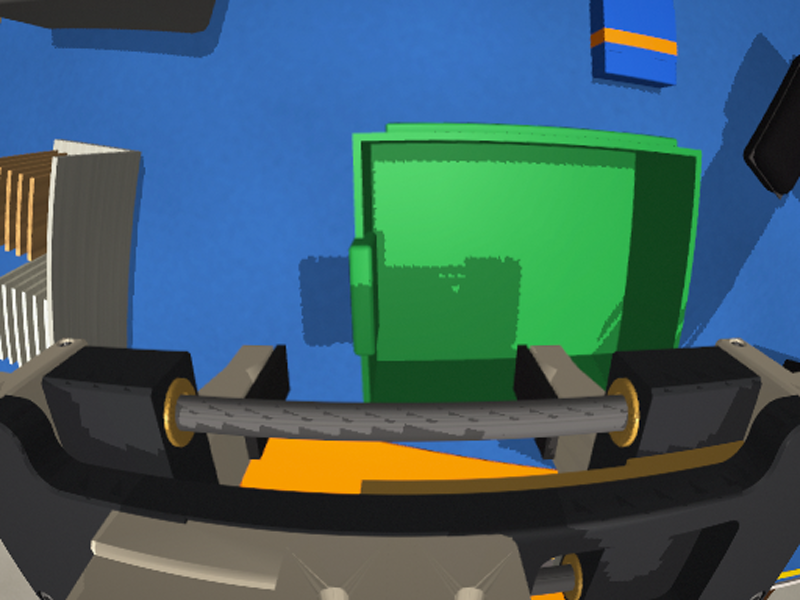

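The wrist view shows the tote's grip tab with its top at (352–375, 240–355), centred at (363,297). The tote's sides look parallel to the jaws.

```bash
python3 -c "
from h import *
W=lambda l,z: back('wrist',np.array(l)/1.5625,z)
t=W([(363,240),(364,355),(353,297),(374,297)],.125);print(t.round(4))
d=t[0]-t[1];print('yaw',np.degrees(np.arctan2(d[1],d[0])),np.linalg.norm(d))
c=W([(353,136),(700,150)],.1);print(c.round(4),np.linalg.norm(c[0]-c[1]))
d=c[1]-c[0];print(np.degrees(np.arctan2(-d[0],d[1])))
"
```

```text
[[ 0.4909 -0.3839  0.125 ]
 [ 0.5608 -0.368   0.125 ]
 [ 0.5256 -0.3823  0.125 ]
 [ 0.5227 -0.3702  0.125 ]]
yaw -167.21135507736864 0.07163101933580582
[[ 0.4345 -0.4052  0.1   ]
 [ 0.3732 -0.1751  0.1   ]] 0.23809918612760608
14.91640672864738
```

```bash
python3 -c "
from h import *
plan([(.525,-.376,.20,-166.3),(.525,-.376,.10,-166.3)])"
```

```text
[   0.525   -0.376    0.2   -166.3  ] [-0.038 -0.184  0.316] 0.0
[ 5.250e-01 -3.760e-01  1.000e-01 -1.663e+02] [-0.    -0.     0.833] -0.0
```

Call:
drive_tool --increments '[[[1,-0.04,-0.184,0.3,0],[1,-0.04,-0.184,0.3,0],[1,-0.04,-0.184,0.6,0],[1,-0.04,-0.184,0.85,0],[1,-0.04,-0.184,0.85,0]]]'

```text
time_s: 5.45
tcp_pos: [0.5235, -0.3761, 0.1343]
eef_rot: [179.9, -0.2, -166.3]
contact_force: [-0.4, -0.6, 0.8]
gripper_width: 0.0876
gripper_force: 0.0
```

Call:
drive_tool --increments '[[[1,0,0,0.15,0],[1,0,0,0.29,0],[1,0,0,0.29,0],[-1,0,0,0.29,0],[-1,0,0,0.29,0]]]' --squeeze 25

```text
time_s: 6.08
tcp_pos: [0.5249, -0.3776, 0.1015]
eef_rot: [-180.0, 0.0, -166.4]
contact_force: [0.2, -0.5, -0.1]
gripper_width: 0.0729
gripper_force: 0.0
```

Call:
drive_tool --increments '[[[-1,0,0,0,0],[-1,0,0,0,0],[-1,0,0,0,0],[-1,0,0,0,0],[-1,0,0,0,0]]]'

```text
time_s: 6.7
tcp_pos: [0.5245, -0.3773, 0.1008]
eef_rot: [180.0, -0.0, -166.4]
contact_force: [0.1, -0.4, -0.7]
gripper_width: 0.023
gripper_force: 0.0
```

Call:
drive_tool --increments '[[[-1,0,0,0,0],[-1,0,0,0,0]]]'

```text
time_s: 6.95
tcp_pos: [0.5243, -0.3774, 0.1007]
eef_rot: [180.0, -0.0, -166.4]
contact_force: [-0.7, -0.8, -0.3]
gripper_width: 0.0141
gripper_force: 25.0
```

```bash
python3 -c "
from h import *
plan([(.545,-.27,.101,-174),(.5635,-.18,.101,-180.5)])"
```

```text
[ 5.45e-01 -2.70e-01  1.01e-01 -1.74e+02] [-0.378  0.829 -0.002] 0.021
[ 5.635e-01 -1.800e-01  1.010e-01 -1.805e+02] [-0.232  0.73   0.   ] 0.018
```

Call:
drive_tool --increments '[[[-1,-0.07,0.16,0,0.004],[-1,-0.15,0.33,0,0.008],[-1,-0.23,0.5,0,0.013],[-1,-0.3,0.66,0,0.017],[-1,-0.38,0.83,0,0.021]]]'

```text
time_s: 7.58
tcp_pos: [0.5452, -0.2695, 0.1007]
eef_rot: [-180.0, -0.0, -174.0]
contact_force: [-0.2, -2.3, -1.1]
gripper_width: 0.014
gripper_force: 24.9
```

Call:
drive_tool --increments '[[[-1,-0.05,0.15,0,0.004],[-1,-0.1,0.3,0,0.008],[-1,-0.16,0.45,0,0.012],[-1,-0.21,0.6,0,0.016],[-1,-0.24,0.73,0,0.018]]]'

```text
time_s: 8.2
tcp_pos: [0.5648, -0.1793, 0.1007]
eef_rot: [-180.0, -0.0, 179.5]
contact_force: [-0.6, -3.7, -0.4]
gripper_width: 0.0139
gripper_force: 24.9
```

```bash
python3 -c "
from h import *
print(r.get_state()['tcp_pos'])
crop('top',155,100,250,130,3.2,'t2.png')"
```

```text
[ 0.5647635  -0.17933733  0.10071158]
```

View pics/t2.png

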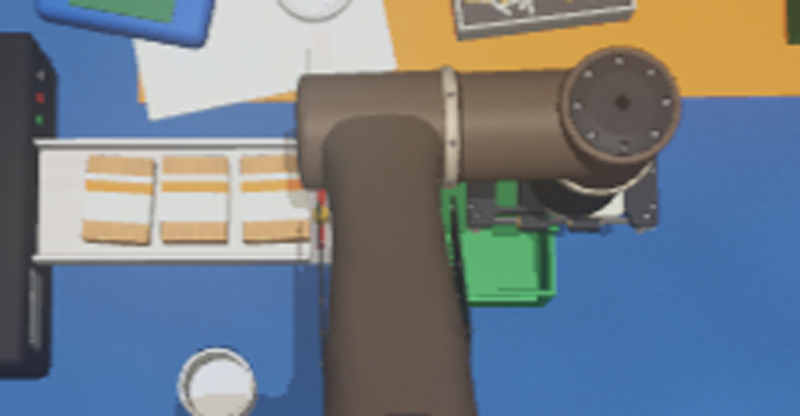

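The arm covers most of the tote. Its near-right rim corner is at (554,304) and its right edge is vertical in the image, so it is square. Next I push it the rest of the way.

Call:
drive_tool --increments '[[[-1,0,0.07,0,0],[-1,0,0.14,0,0],[-1,0,0.21,0,0],[-1,0,0.28,0,0],[-1,0,0.28,0,0]]]'

```text
time_s: 8.88
tcp_pos: [0.565, -0.1451, 0.1007]
eef_rot: [180.0, 0.0, 179.6]
contact_force: [-0.1, 2.4, -2.2]
gripper_width: 0.0137
gripper_force: 24.9
```

Call:
drive_tool --increments '[[[0.2,0,0,0,0],[0.2,0,0,0,0],[0.2,0,0,0,0],[0.2,0,0,0,0],[0.2,0,0,0,0]]]'

```text
time_s: 9.5
tcp_pos: [0.565, -0.1462, 0.1008]
eef_rot: [-180.0, 0.0, 179.6]
contact_force: [0.7, 0.2, -0.3]
gripper_width: 0.052
gripper_force: 0.0
```

Call:
drive_tool --increments '[[[0.2,0,0,-0.4,0],[0.2,0,0,-0.8,0],[0.2,0,0,-1,0],[0.2,0,0,-1,0]]]'

```text
time_s: 10.0
tcp_pos: [0.5662, -0.1461, 0.2232]
eef_rot: [180.0, 0.3, 179.6]
contact_force: [-0.6, 0.8, -0.8]
gripper_width: 0.0528
gripper_force: 0.0
```

Call:
drive_tool --increments '[[[0.2,0,-0.9,-0.3,0],[0.2,0,-0.9,-0.3,0],[0.2,0,-0.9,-0.3,0],[0.2,0,-0.9,-0.3,0]]]'

```text
time_s: 10.5
tcp_pos: [0.5636, -0.254, 0.2554]
eef_rot: [180.0, -0.1, 179.5]
contact_force: [-0.1, 0.8, -0.3]
gripper_width: 0.0525
gripper_force: 0.0
```

```bash
python3 -c "
from h import *
s=r.get_state();print(s['tcp_pos'],s['eef_rot'])
a=cv2.resize(capture('side')[90:240,170:400,::-1],None,fx=3.4,fy=3.4,interpolation=cv2.INTER_CUBIC)[:510]
cv2.imwrite('pics/s2.png',a)"
```

```text
[ 0.56357273 -0.25403565  0.25535976] [ 1.79956922e+02 -1.08986468e-01  1.79513617e+02]
```

View pics/s2.png

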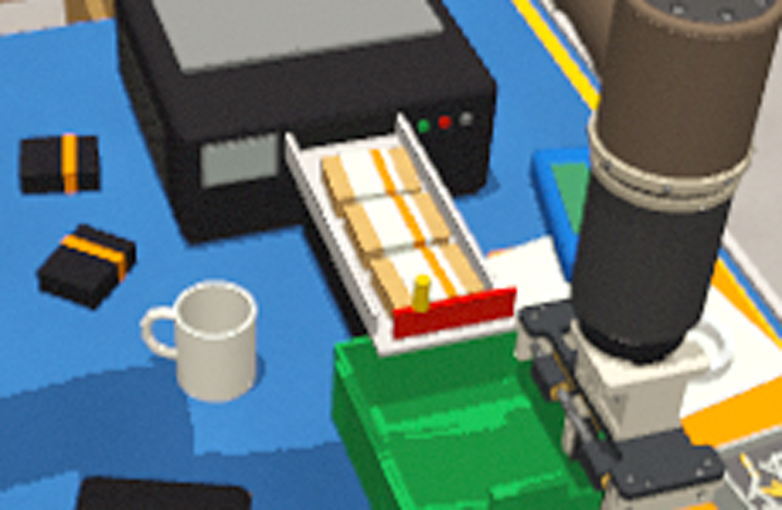

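The tote sits under the lip, with its rim corner at about (334,347). The lip's near corner is at (380,352) and the yellow peg is at (421,292).

```bash
python3 -c "
from h import *
S=lambda l,z: back('side',np.array(l)/3.4+[170-.35,90-.35],z)
print(S([(334,347)],.1),S([(380,353)],.11),S([(422,277)],.187))
# tote view from top
print('wall tops',S([(288,135),(375,318),(400,116),(487,262)],.14).round(3))
m=camera_model('top')
im=capture('top')[100:230,155:405,::-1];cv2.imwrite('pics/t3.png',cv2.resize(im,None,fx=3.2,fy=3.2,interpolation=cv2.INTER_CUBIC))
"
```

```text
[[0.46785746 0.08379419 0.1       ]] [[0.50324281 0.05441413 0.11      ]] [[0.54312463 0.06415549 0.187     ]]
wall tops [[0.506 0.363 0.14 ]
 [0.503 0.071 0.14 ]
 [0.631 0.363 0.14 ]
 [0.633 0.116 0.14 ]]
```

View pics/t3.png

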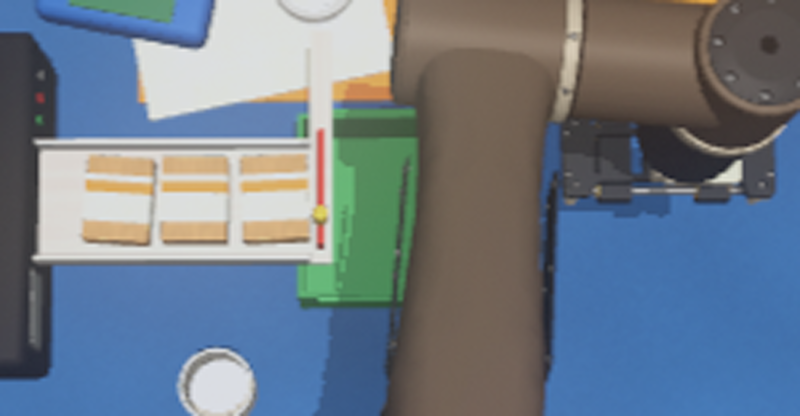

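The tote's rim runs from (298,110) to (298,305) at its tucked end, so it is square. I'll compare its centring numerically.

```bash
python3 -c "
from h import *
P=lambda l,z: back('top',np.array(l)/3.2+[155-.35,100-.35],z)
print(P([(298,110),(298,305)],.1).round(4),P([(308,141),(308,264),],.14).round(4))
plan([(.51,-.17,.255,-135),(.505,-.07,.255,-90),(.505,.04,.255,-90),(.505,.068,.255,-90),(.505,.068,.182,-90)])
"
```

```text
[[0.674  0.0916 0.1   ]
 [0.4609 0.0927 0.1   ]] [[0.6301 0.0803 0.14  ]
 [0.4988 0.081  0.14  ]]
[   0.51    -0.17     0.255 -135.   ] [0.454 0.691 0.006] -0.126
[ 5.05e-01 -7.00e-02  2.55e-01 -9.00e+01] [-0.56   0.619  0.   ] -0.125
[ 5.05e-01  4.00e-02  2.55e-01 -9.00e+01] [-0.917 -0.    -0.   ] -0.0
[ 5.05e-01  6.80e-02  2.55e-01 -9.00e+01] [-0.233 -0.    -0.   ] -0.0
[ 5.05e-01  6.80e-02  1.82e-01 -9.00e+01] [ 0.    -0.     0.608] -0.0
```

Call:
drive_tool --increments '[[[-1,0.49,0.89,0,0],[-1,0.49,0.89,0,0],[-1,0.49,0.89,0,0],[-1,0.49,0.89,0,0]]]'

```text
time_s: 11.1
tcp_pos: [0.5064, -0.1459, 0.257]
eef_rot: [-180.0, 0.0, 179.7]
contact_force: [0.7, 0.4, 0.7]
gripper_width: 0.0185
gripper_force: 0.0
```

Call:
drive_tool --increments '[[[-1,0,0.89,0,0],[-1,0,0.89,0,0],[-1,0,0.89,0,0],[-1,0,0.89,0,0]]]'

```text
time_s: 11.6
tcp_pos: [0.5074, -0.0404, 0.2564]
eef_rot: [-180.0, -0.0, 179.6]
contact_force: [0.4, 0.4, -0.2]
gripper_width: 0.0001
gripper_force: 0.0
```

Call:
drive_tool --increments '[[[-1,0,0.89,0,0],[-1,0,0.89,0,0],[-1,0,0.89,0,0],[-1,0,0.89,0,0],[-1,0,0.89,0,0]]]'

```text
time_s: 12.22
tcp_pos: [0.5079, 0.0655, 0.2567]
eef_rot: [-180.0, -0.0, 179.5]
contact_force: [1.1, 0.1, 0.5]
gripper_width: 0.0002
gripper_force: 0.0
```

```bash
python3 -c "
from h import *
plan([(.503,.067,.170,179.5),(.62,.067,.17,179.5)])
"
```

```text
[5.030e-01 6.700e-02 1.700e-01 1.795e+02] [0.041 0.012 0.722] -0.0
[6.200e-01 6.700e-02 1.700e-01 1.795e+02] [-0.975  0.009  0.   ] -0.0
```

Call:
drive_tool --increments '[[[-1,0.04,0.01,0,0],[-1,0.04,0.01,0.24,0],[-1,0.04,0.01,0.48,0],[-1,0.04,0.01,0.72,0],[-1,0.04,0.01,0.72,0]]]'

```text
time_s: 12.85
tcp_pos: [0.5015, 0.067, 0.1688]
eef_rot: [-179.9, -0.2, 179.5]
contact_force: [0.1, 0.9, 0.6]
gripper_width: 0.0002
gripper_force: 0.0
```

Call:
drive_tool --increments '[[[-1,-0.15,0,0,0],[-1,-0.3,0,0,0],[-1,-0.45,0,0,0],[-1,-0.6,0,0,0],[-1,-0.75,0,0,0]]]'

```text
time_s: 13.48
tcp_pos: [0.5948, 0.0672, 0.1711]
eef_rot: [180.0, 0.0, 179.6]
contact_force: [-1.2, 1.9, 1.2]
gripper_width: -0.0001
gripper_force: 0.9
```

Call:
drive_tool --increments '[[[-1,-0.05,0,0,0],[-1,-0.1,0,0,0],[-1,-0.15,0,0,0],[-1,-0.2,0,0,0],[-1,-0.25,0,0,0]]]'

```text
time_s: 14.1
tcp_pos: [0.6233, 0.067, 0.1705]
eef_rot: [-180.0, 0.0, 179.6]
contact_force: [-1.5, -0.9, 1.7]
gripper_width: 0.0002
gripper_force: 0.9
```

Call:
drive_tool --increments '[[[-1,-0.05,0,0,0],[-1,-0.1,0,0,0],[-1,-0.13,0,0,0],[-1,-0.15,0,0,0],[-1,-0.15,0,0,0]]]'

```text
time_s: 14.72
tcp_pos: [0.6413, 0.0671, 0.1703]
eef_rot: [180.0, 0.0, 179.6]
contact_force: [0.6, -0.4, 0.7]
gripper_width: 0.0004
gripper_force: 0.1
```

Call:
drive_tool --increments '[[[-1,-0.02,0,0,0],[-1,-0.03,0,0,0],[-1,-0.03,0,0,0]]]'

```text
time_s: 15.1
tcp_pos: [0.6446, 0.0671, 0.1703]
eef_rot: [180.0, -0.0, 179.6]
contact_force: [-1.3, 0.1, 0.5]
gripper_width: 0.0007
gripper_force: 0.8
```

Call:
drive_tool --increments '[[[-1,-0.02,0,0,0],[-1,-0.03,0,0,0],[-1,-0.03,0,0,0]]]'

```text
time_s: 15.48
tcp_pos: [0.6452, 0.0669, 0.1701]
eef_rot: [-180.0, -0.3, 179.6]
contact_force: [-13.1, 2.1, 7.7]
gripper_width: 0.0005
gripper_force: 6.4
```

Call:
drive_tool --increments '[[[-1,-0.02,0,0,0],[-1,-0.03,0,0,0],[-1,-0.03,0,0,0]]]'

```text
time_s: 15.85
tcp_pos: [0.6459, 0.0663, 0.1698]
eef_rot: [-179.9, -0.6, 179.5]
contact_force: [-23.2, 2.1, 12.9]
gripper_width: 0.0002
gripper_force: 11.1
```

```bash
python3 -c "
from h import *
plan([(.625,.067,.170,179.5),(.61,.067,.26,179.5),(.60,.16,.26,-140),(.58,.25,.26,-90),(.568,.343,.26,-90),(.568,.343,.15,-90)])
"
```

```text
[6.250e-01 6.700e-02 1.700e-01 1.795e+02] [ 0.174  0.004 -0.002] 0.0
[6.100e-01 6.700e-02 2.600e-01 1.795e+02] [ 0.125 -0.001 -0.75 ] -0.0
[   0.6     0.16    0.26 -140.  ] [0.09  0.774 0.   ] -0.112
[  0.58   0.25   0.26 -90.  ] [-0.354  0.682  0.   ] -0.139
[  0.568   0.343   0.26  -90.   ] [-0.775  0.1    0.   ] -0.0
[  0.568   0.343   0.15  -90.   ] [ 0.    -0.     0.917] -0.0
```

Call:
drive_tool --increments '[[[-1,0.1,0,0,0],[-1,0.18,0,0,0],[-1,0.25,0,-0.3,0],[-1,0.28,0,-0.75,0],[-1,0.28,0,-0.75,0]]]'

```text
time_s: 16.48
tcp_pos: [0.6206, 0.0676, 0.2659]
eef_rot: [179.9, 0.6, 179.6]
contact_force: [-0.4, 0.1, -0.3]
gripper_width: 0.0006
gripper_force: 0.0
```

Call:
drive_tool --increments '[[[-1,0.09,0.77,0,-0.112],[-1,0.09,0.77,0,-0.112],[-1,0.09,0.77,0,-0.112],[-1,0.09,0.77,0,-0.112],[-1,0.09,0.77,0,-0.112]]]'

```text
time_s: 17.1
tcp_pos: [0.6082, 0.1598, 0.2601]
eef_rot: [-180.0, 0.0, -140.1]
contact_force: [-0.0, -0.2, -0.3]
gripper_width: 0.0004
gripper_force: 0.0
```

Call:
drive_tool --increments '[[[-1,-0.35,0.68,0,-0.139],[-1,-0.35,0.68,0,-0.139],[-1,-0.35,0.68,0,-0.139],[0,-0.35,0.68,0,-0.139],[0,-0.35,0.68,0,-0.139]]]'

```text
time_s: 17.73
tcp_pos: [0.588, 0.2492, 0.2602]
eef_rot: [-180.0, 0.0, -90.0]
contact_force: [0.6, -0.2, -0.4]
gripper_width: 0.0153
gripper_force: 0.0
```

Call:
drive_tool --increments '[[[0,-0.7,0.1,0,0],[0,-0.7,0.1,0,0],[0,-0.7,0.1,0,0],[0,-0.7,0.1,0,0],[0,-0.7,0.1,0,0]]]'

```text
time_s: 18.35
tcp_pos: [0.5763, 0.3322, 0.2606]
eef_rot: [-180.0, 0.0, -90.2]
contact_force: [-0.0, -0.4, 0.6]
gripper_width: 0.0437
gripper_force: 0.0
```

```bash
python3 -c "
from h import *
print(r.get_state()['joints'].round(1) if hasattr(r.get_state()['joints'],'round') else r.get_state()['joints'])
plan([(.568,.343,.26,-90),(.568,.343,.132,-90)])
m=camera_model('wrist');im=capture('wrist')[:,:,::-1];cv2.imwrite('pics/w2.png',cv2.resize(im,(800,600),interpolation=cv2.INTER_CUBIC))
np.save('m.npy',m,allow_pickle=True)
"
```

```text
[ 46.7  18.9   1.3   0.  -72.4 -46.9]
[  0.568   0.343   0.26  -90.   ] [-0.09   0.07   0.005] -0.0
[  0.568   0.343   0.132 -90.   ] [ 0.    -0.     1.067] -0.0
```

View pics/w2.png

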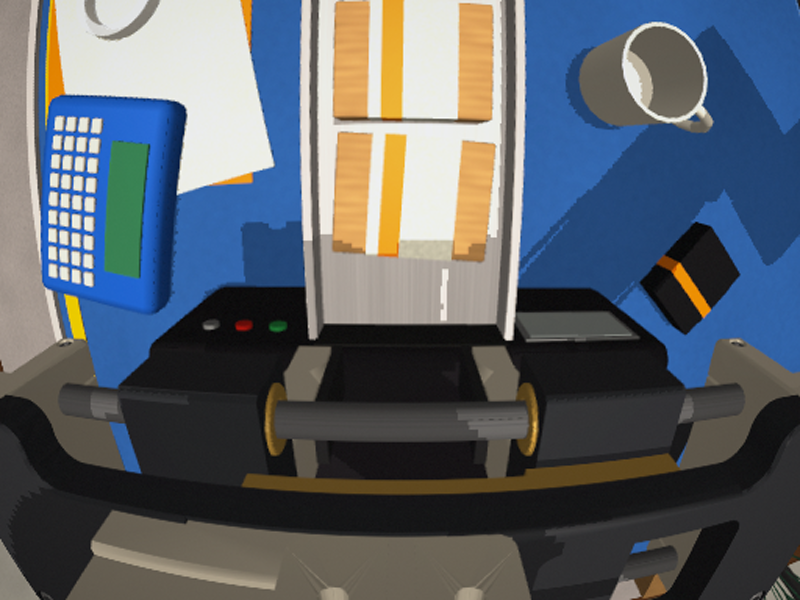

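Wrist view: carton c's rear edge is at (335–485, 250–260), and the tray floor meets the printer at about (415,326). The wall tops are at x≈310 and x≈510 near the printer.

```bash
python3 -c "
from h import *
m=np.load('m.npy',allow_pickle=True).item()
W=lambda l,z: back('wrist',np.array(l)/1.5625,z,m).round(4)
print(W([(337,250),(484,262)],.144),W([(415,326)],.114),W([(316,338),(507,338)],.14))
"
```

```text
[[0.613  0.3086 0.144 ]
 [0.5268 0.316  0.144 ]] [[0.5663 0.3678 0.114 ]] [[0.6295 0.3658 0.14  ]
 [0.5084 0.3665 0.14  ]]
```

Call:
drive_tool --increments '[[[0,-0.08,0.07,0,0],[0,-0.08,0.07,0,0],[0,-0.08,0.07,0.3,0],[0,-0.08,0.07,0.65,0],[0,-0.08,0.07,0.65,0]]]'

```text
time_s: 19.02
tcp_pos: [0.5659, 0.3414, 0.1792]
eef_rot: [179.7, -0.2, -90.1]
contact_force: [-0.2, -0.2, 0.4]
gripper_width: 0.0438
gripper_force: 0.0
```

Call:
drive_tool --increments '[[[0,0,0,0.15,0],[0,0,0,0.3,0],[0,0,0,0.42,0],[0,0,0,0.42,0]]]'

```text
time_s: 19.52
tcp_pos: [0.5671, 0.3422, 0.1305]
eef_rot: [179.9, -0.1, -90.1]
contact_force: [0.0, 0.8, -0.3]
gripper_width: 0.0437
gripper_force: 0.0
```

Call:
drive_tool --increments '[[[0,0.12,0,0,0],[0,0.24,0,0,0],[0,0.36,0,0,0],[0,0.48,0,0,0],[0,0.6,0,0,0]]]'

```text
time_s: 20.15
tcp_pos: [0.568, 0.2703, 0.1326]
eef_rot: [-179.9, 0.1, -90.1]
contact_force: [0.4, 4.2, 1.9]
gripper_width: 0.0437
gripper_force: 1.9
```

Call:
drive_tool --increments '[[[0,0.1,0,0,0],[0,0.2,0,0,0],[0,0.3,0,0,0],[0,0.4,0,0,0],[0,0.5,0,0,0]]]'

```text
time_s: 20.78
tcp_pos: [0.5676, 0.2102, 0.1321]
eef_rot: [-180.0, 0.0, -90.0]
contact_force: [1.1, 3.2, 2.2]
gripper_width: 0.0438
gripper_force: 1.6
```

Call:
drive_tool --increments '[[[0,0.1,0,0,0],[0,0.2,0,0,0],[0,0.2,0,0,0],[0,0.2,0,0,0]]]'

```text
time_s: 21.28
tcp_pos: [0.567, 0.1861, 0.1314]
eef_rot: [179.9, -0.1, -90.1]
contact_force: [-0.2, 0.3, -0.1]
gripper_width: 0.0438
gripper_force: 0.0
```

```bash
python3 -c "
from h import *
a=cv2.resize(capture('side')[90:290,170:400,::-1],None,fx=2.9,fy=2.9,interpolation=cv2.INTER_CUBIC)
cv2.imwrite('pics/s3.png',a)"
```

```text
(no output)
```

View pics/s3.png

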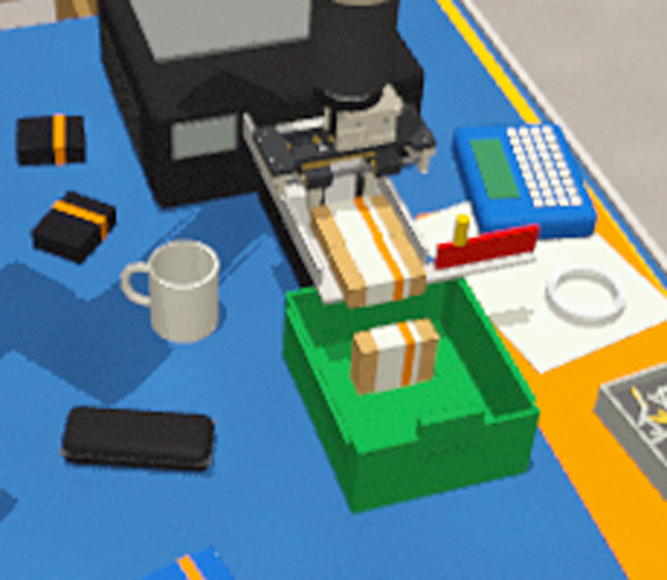

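Carton a is in the tote and standing on edge near (395,355). Cartons b and c are still on the tray, and the red gate is clear at (490,245). The sweep continues.

Call:
drive_tool --increments '[[[0,0.1,0,0,0],[0,0.2,0,0,0],[0,0.3,0,0,0],[0,0.4,0,0,0],[0,0.5,0,0,0]]]'

```text
time_s: 21.95
tcp_pos: [0.5673, 0.1257, 0.132]
eef_rot: [180.0, -0.0, -90.1]
contact_force: [-0.6, 0.6, -0.2]
gripper_width: 0.044
gripper_force: 0.3
```

Call:
drive_tool --increments '[[[0,0.08,0,0,0],[0,0.16,0,0,0],[0,0.24,0,0,0],[0,0.32,0,0,0],[0,0.4,0,0,0]]]'

```text
time_s: 22.58
tcp_pos: [0.5673, 0.0781, 0.132]
eef_rot: [180.0, -0.0, -90.1]
contact_force: [-0.5, -0.4, 0.4]
gripper_width: 0.0441
gripper_force: 0.0
```

Call:
drive_tool --increments '[[[0,0.06,0,0,0],[0,0.12,0,0,0],[0,0.18,0,0,0],[0,0.24,0,0,0],[0,0.24,0,0,0]]]'

```text
time_s: 23.2
tcp_pos: [0.5689, 0.0515, 0.135]
eef_rot: [-179.7, 0.2, -90.0]
contact_force: [-6.9, 9.6, 20.5]
gripper_width: 0.044
gripper_force: 9.9
```

```bash
python3 -c "
from h import *
a=cv2.resize(capture('side')[90:290,170:400,::-1],None,fx=2.2,fy=2.2,interpolation=cv2.INTER_CUBIC)
b=cv2.resize(capture('top')[90:240,230:350,::-1],None,fx=2.2,fy=2.2,interpolation=cv2.INTER_CUBIC)
b=cv2.copyMakeBorder(b,0,a.shape[0]-b.shape[0],0,0,cv2.BORDER_CONSTANT)
cv2.imwrite('pics/s4.png',np.hstack([a,b]))"
```

View pics/s4.png

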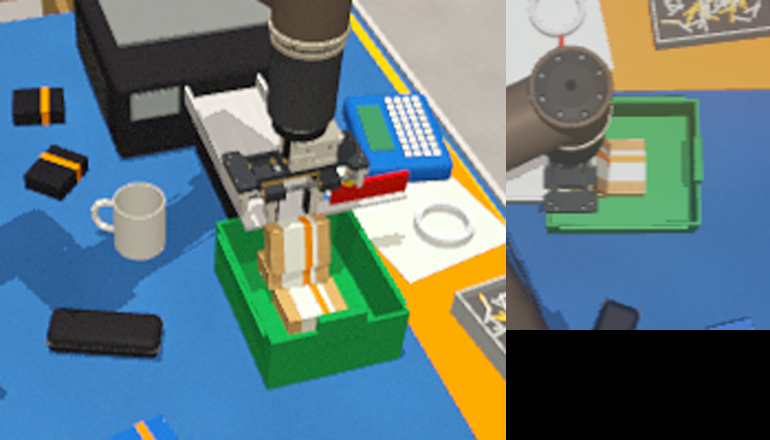

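The picture shows all three cartons past the lip. Two are low, with the front one at about (310,305), and carton c leans steeply just below the fingers at about (300,250). The fingers are pressing on its top end, so I'll lift slightly and then check from pixel classes.

Call:
drive_tool --increments '[[[0,-0.02,0,-0.1,0],[0,-0.05,0,-0.3,0],[0,-0.1,0,-0.5,0],[0,-0.3,0,-0.6,0],[0,-0.3,0,-0.6,0]]]'

```text
time_s: 23.92
tcp_pos: [0.5679, 0.0868, 0.2051]
eef_rot: [-179.9, 0.0, -90.0]
contact_force: [0.0, 0.9, -0.9]
gripper_width: 0.0438
gripper_force: 0.0
```

```bash
cat >> h.py <<'E'
def amap(name,x0,y0,w,h):
    im=capture(name)[y0:y0+h,x0:x0+w].astype(int);hsv=cv2.cvtColor(im.astype(np.uint8),cv2.COLOR_RGB2HSV).astype(int)
    H,S,V=hsv[...,0],hsv[...,1],hsv[...,2]
    o=np.full(H.shape,'.');o[(S<60)&(V>140)]='W';o[(S<60)&(V<=140)&(V>70)]='w';o[V<=70]='#'
    o[(H>40)&(H<85)&(S>80)]='g';o[(H>95)&(H<125)&(S>80)]='b';o[(H>8)&(H<25)&(S>=60)&(S<175)]='t';o[(H>8)&(H<25)&(S>=175)]='O';o[((H<7)|(H>173))&(S>120)]='R'
    for i,l in enumerate(o): print(y0+i,''.join(l))
E
python3 -c "
from h import *
print(r.get_state()['tcp_pos'],camera_model('wrist')['tvec'].shape)
amap('side',262,168,100,76)"
```

```text
[0.56793986 0.08682398 0.20510848] (3,)
168 bbb####wwwWWWWWWWWWWWWWWWWWWWWWWWWWWWWWWWWWWWWWwwwWWWWWWWWWWWWWWWtOOOtWWWbbbbbbbbbb.....RRRRRRbbbbbb
169 bbbb####wwwWWWWWWWWWWWWWWWWWWWWWWWWWWWWWWWWWWWWwwwWWWWWWWWWWWWWWWOOOOWWWWbbbbb.....RRRRRRRRRRRbbbbbb
170 bbbb####wwwWWWWWWWWWWWWWWWWWWWWWWWWWWWWWWWWWWWWWwwwWWWWWWWWWWWWWWOOOOWWWW....RRRRRRRRRRRRRRRRRbbbbbb
171 bbbb####wwwwWWWWWWWWWWWWWWWWWWWWWWWWWWWWWWWWWWWWwwwwWWWWWWWWWWWWWOOO.WWW.RRRRRRRRRRRRRRRRRRRR.bbbbbb
172 bbbbb####wwwwWWWWWWWWWWWWWWWWWWWWWWWWWWWWWWWWWWWWwwwWWWWWWWWWWWWtOOOORRRRRRRRRRRRRRRRRRRRRRRRwbbb.WW
173 bbbbbt##bwwwwWWWWWWWWWWWWWWWWWWWWWWWWWWWWWWWWWWWWwwwwWWWWWWWWW..tO..ORRRRRRRRRRRRRRRRRRRRRRRRWWWWWWW
174 bbbbb#####wwwwWWWWWWWWWWWWWWWWWWWWWWWWWWWWWWWWWWWWwwwWWWWWWRRRRROOOOORRRRRRRRRRRRRRRRRRRRRRRRWWWWWWW
175 bbbbbb####wwwwWWWWWWWWWWWWWWWWWWWWWWWWWWWWWWWWWWWWWwwwWWWWWRRRRRRRRRRRRRRRRRRRRRRRRRRRRRRRRR.WWWWWWW
176 bbbbbb#####wwwWWWWWWWWWWWWWWWWWWWWWWWWWWWWWWWWWWWWWwwwWWWWWRRRRRRRRRRRRRRRRRRRRRRRRRRRRRRRRRWWWWWWWW
177 bbbbbbb####wwwwWWWWWWWWWWWWWWWWWWWWWWWWWWWWWWWWWWWWWwwWWWWWRRRRRRRRRRRRRRRRRRRRRRRRRRRR.WWWWWWWWWWWW
178 bbbbbb
[... 6219 characters left out ...]
ggggggg.tttttttWWWWWWWggggggggggggggggggggggggggggggggggggggggg.OOOOOO
238 bbbbbbbbbbbbbbbbbgggggggggggggggggggg.tttttttWWWWWW.gggggggggggggggggggggggggggggggggggggggggb.OOOOO
239 bbbbbbbbbbbbbbbbb.gggggggggggggggggggg.ttttttWWWWWW.gggggggggggggggggggggggggggggggggggggggg.bbtOOOO
240 bbbbbbbbbbbbbbbbbbgggggggggggggggggggggttttt.WWW.gggggggggggggggggggggggggggggggggggggggggggbbbWOOOO
241 bbbbbbbbbbbbbbbbbb.gggggggggggggggggggg.t..gggggggggggggggggggggggggggggggggggggggggggggggggbbbbtOOO
242 bbbbbbbbbbbbbbbbbbbgggggggggggggggggggggggggggggggggggggggggggggggggggggggggggggggggggggggggbbbbWOOO
243 bbbbbbbbbbbbbbbbbbb.ggggggggggggggggggggggggggggggggggggggggggggggggggggggggggggggggggggggggbbbbb.OO
```

```bash
python3 -c "
from h import *
m=camera_model('side')
def row(y,z,x=.567): return cv2.projectPoints(np.array([[x,y,z]]),m['rvec'],m['tvec'],m['camera_matrix'],None)[0].ravel().round(1)
for z in (.005,.035,.065,.095,.12,.14):
  print(z,[(y,*row(y,z)) for y in (.06,.04,.02,0,-.02,-.05,-.08,-.11,-.14)])
print(r.get_state()['time_s'])
print('left a corners', back('side',[(301,241),(298,233)],.005), back('side',[(298,232),(314,233)],.035), back('side',[(289,219),(297,232)],.035))
"
```

```text
0.005 [(0.06, np.float64(297.2), np.float64(211.0)), (0.04, np.float64(299.3), np.float64(215.2)), (0.02, np.float64(301.4), np.float64(219.4)), (0, np.float64(303.6), np.float64(223.7)), (-0.02, np.float64(305.8), np.float64(228.1)), (-0.05, np.float64(309.2), np.float64(234.8)), (-0.08, np.float64(312.7), np.float64(241.7)), (-0.11, np.float64(316.2), np.float64(248.8)), (-0.14, np.float64(319.9), np.float64(256.1))]
0.035 [(0.06, np.float64(297.8), np.float64(204.8)), (0.04, np.float64(300.0), np.float64(208.9)), (0.02, np.float64(302.1), np.float64(213.2)), (0, np.float64(304.3), np.float64(217.5)), (-0.02, np.float64(306.6), np.float64(221.9)), (-0.05, np.float64(310.0), np.float64(228.6)), (-0.08, np.float64(313.6), np.float64(235.5)), (-0.11, np.float64(317.2), np.float64(242.6)), (-0.14, np.float64(320.9), np.float64(249.9))]
0.065 [(0.06, np.float64(298.5), np.float64(198.4)), (0.04, np.float64(300.7), np.float64(202.5)), (0.02, np.float64(302.9), np.float64(206.8)), (0, np.float64(305.1), np.float64(211.1)), (-0.02, np.float64(307.4), np.float64(215.5)), (-0.05, np.float64(
[... 994 characters left out ...]
np.float64(231.4))]
0.14 [(0.06, np.float64(300.3), np.float64(181.6)), (0.04, np.float64(302.5), np.float64(185.8)), (0.02, np.float64(304.8), np.float64(190.0)), (0, np.float64(307.2), np.float64(194.3)), (-0.02, np.float64(309.5), np.float64(198.7)), (-0.05, np.float64(313.2), np.float64(205.5)), (-0.08, np.float64(316.9), np.float64(212.4)), (-0.11, np.float64(320.8), np.float64(219.5)), (-0.14, np.float64(324.8), np.float64(226.8))]
23.975
left a corners [[ 0.53255219 -0.06671662  0.005     ]
 [ 0.53520195 -0.03255875  0.005     ]] [[ 0.52532405 -0.05261391  0.035     ]
 [ 0.5722258  -0.07065997  0.035     ]] [[ 0.51693804  0.00770225  0.035     ]
 [ 0.52229779 -0.0517292   0.035     ]]
```

Call:
drive_tool --increments '[[[0,0,0,0.25,0],[0,0,0,0.5,0],[0,0,0,0.62,0],[0,0,0,0.65,0],[0,0,0,0.65,0]]]'

```text
time_s: 24.6
tcp_pos: [0.5672, 0.0856, 0.1262]
eef_rot: [180.0, -0.0, -90.1]
contact_force: [-2.2, -1.1, -0.1]
gripper_width: 0.0435
gripper_force: 0.0
```

Call:
drive_tool --increments '[[[0,0.05,0,0,0],[0,0.1,0,0,0],[0,0.15,0,0,0],[0,0.2,0,0,0],[0,0.25,0,0,0]]]'

```text
time_s: 25.22
tcp_pos: [0.5672, 0.0557, 0.126]
eef_rot: [180.0, 0.0, -90.1]
contact_force: [-4.2, 2.2, 0.7]
gripper_width: 0.0438
gripper_force: 0.4
```

Call:
drive_tool --increments '[[[0,0.06,0,0,0],[0,0.12,0,0,0],[0,0.18,0,0,0],[0,0.24,0,0,0],[0,0.3,0,0,0]]]'

```text
time_s: 25.85
tcp_pos: [0.5681, 0.0194, 0.1262]
eef_rot: [-179.9, -0.0, -90.1]
contact_force: [0.5, -0.1, 0.2]
gripper_width: 0.0438
gripper_force: 0.0
```

```bash
python3 -c "
from h import *
amap('side',280,180,52,64)"
```

```text
180 wwwwwwwwww########tttttttttWWWWWWWWw#tt########w#w.w
181 wwwwwwwww####ttttttttOtWWWWWWWWWWwwwwwtt#########W.W
182 #wwwwwwww###ttttOtttttWWWWWWWWWwwwwwwwtt########wWWW
183 #wwwwwwww##btttttw#wwwwWWWWwwwwwwwwwwwtt########wWWW
184 ###www######t#wwwwwwww#WWwwwwwwwwwwwWWtt######w#wWWW
185 w########wwtttwwwwwwww#wwwwwwWWw##wWWWw###wwwwwwW.WW
186 w####wwwwWwwttwww######wWWWWWWWw##wWWWWwwwwww..ggg.W
187 WwwwwWWWWWWWwtt########wWWWWWWWw##wWWWWW.ggggggggggW
188 WWWWWWwwwwWWwtt########WWWWWWWw###wWWWWgggggggggggg.
189 WWWWWWWwwwWWwtt########wWWWWWw.###wWWWWggggggggggggg
190 WWwwWWWWWWWWWw###ww#.wwww.ggggg###WWWWgggggggggggggg
191 WWWWWWWWWWWWWwwwwwWwggggggggggg###WWWWgggggggggggggg
192 gWWWWWWWWWWWwwWWWWWwggggggggggg###WWWWgggggggggggggg
193 gWWWWWWWwwgg.wWWWWWwggggggggggg###WWW.gggggggggggggg
194 gwwWWW.ggggg.wWWWWw#gggggggggggg#wWWW.gggggggggggggg
195 gggggggggggg.wwWWWw#gggggggggggg#wWWWggg..gggggggggg
196 gggggggggggggWwWWWwwggggggggggggggW...tttt.ggggggggg
197 gggggggggggggwwWWWW.gggggggggg..OtWWtttttttggggggggg
198 ggggggggggggggwWWWwggggggg..WWtOOtWWtttttttggggggggg
199 ggggggggggggg
[... 1847 characters left out ...]
tOOtWW..gggggggg
232 gggggggggggggggggtttttttttWWWWWWWWWWtO..gggggggggggg
233 gggggggggggggggggttttttttttWWWWWWWW.gggggggggggggggg
234 ggggggggggggggggg.tttttttttWWWWWWWgggggggggggggggggg
235 gggggggggggggggggg.tttttttttWWWWWWgggggggggggggggggg
236 gggggggggggggggggggttttttttWWWWWWWgggggggggggggggggg
237 ggggggggggggggggggg.tttttttWWWWWWWgggggggggggggggggg
238 ggggggggggggggggggg.tttttttWWWWWWwgggggggggggggggggg
239 gggggggggggggggggggg.ttttttWWWWWW.gggggggggggggggggg
240 gggggggggggggggggggggttttt.WWW.ggggggggggggggggggggg
241 .gggggggggggggggggggg.t..ggggggggggggggggggggggggggg
242 bggggggggggggggggggggggggggggggggggggggggggggggggggg
243 b.gggggggggggggggggggggggggggggggggggggggggggggggggg
```

Call:
drive_tool --increments '[[[0,0.1,0,-0.5,0],[0,0.4,0,-0.9,0.03],[-1,0.4,0,-0.9,0.06],[-1,0.4,0,-0.9,0.09],[-1,0.4,0,-0.9,0.12]]]'

```text
time_s: 26.52
tcp_pos: [0.568, -0.0285, 0.2346]
eef_rot: [-179.9, 0.1, -133.4]
contact_force: [-0.3, -0.2, -0.0]
gripper_width: 0.0194
gripper_force: 0.0
```

Call:
drive_tool --increments '[[[-1,0,0,0,0.03],[-1,0,0,0,0.06],[-1,0,0,0,0.09],[-1,0,0,0,0.12],[-1,0,0,0,0.13]]]'

```text
time_s: 27.15
tcp_pos: [0.5681, -0.0282, 0.2344]
eef_rot: [-180.0, 0.1, 179.9]
contact_force: [-0.3, 0.3, -0.0]
gripper_width: 0.0002
gripper_force: 0.0
```

```bash
python3 -c "
from h import *
print(r.get_state()['tcp_pos'],r.get_state()['eef_rot'])
amap('side',284,168,62,52)
m=camera_model('wrist');im=capture('wrist');print({k:np.round(v,4).tolist() for k,v in m.items()})
cv2.imwrite('pics/w3.png',im[:,:,::-1]);np.save('m3.npy',m,allow_pickle=True)
f=lambda y,z,x=.567: (lambda p:(297.3*np.arctan2(np.hypot(p[0],p[1]),p[2])*p[:2]/np.hypot(p[0],p[1])+[256.5,185.8]).round(0))(cv2.Rodrigues(m['rvec'])[0]@np.array([x,y,z])+m['tvec'])
print(f(.056,.114),f(0,.04),f(-.06,.035),f(0,.04,.52),f(0.03,.1))"
```

```text
[ 0.56809101 -0.02824997  0.23442709] [-1.79997384e+02  1.03281655e-01  1.79921042e+02]
168 WWWWWWWWWWWWWWWWWWWWWw###ttttttt##wwwwwwwwwwwwwwwwwwww##wbbbb.
169 WWWWWWWWWWWWWWWWWWWWWWw##tOttttt##wwwwwwwwwwwwwwwwwwwwwwwwb..R
170 WWWWWWWWWWWWWWWWWWWWWWw##Otwwttt#wwwwwwwwwwwwwwwwwwwwwwwwwwRRR
171 WWWWWWWWWWWWWWWWWWWWWWWw#ttwwwwwwwwwwwwwwwwwwwwwwwwwwwwwwwwRRR
172 WWWWWWWWWWWWWWWWWWWWWWWww#twwwwwww#wwwwwwwwwwwwwwwwwwwwwwwwRRR
173 WWWWWWWWWWWWWWWWWWWWWWWWWwWwww#ww#wwwwwwwwwwwwwwwwwwwww####RRR
174 WWWWWWWWWWWWWWWWWWWWWWWWWWWwww##w#www#wwwwwwwww#w##########.RR
175 WWWWWWWWWWWWWWWWWWWWWWWWWWWwww###wwwwwwwwwww#########wwwwww.RR
176 WWWWWWWWWWWWWWWWWWWWWWWWWWwwwwww#wwwww#w########wwwwwwWWWWWRRR
177 WWWWWWWWWWWWWWWWWWWWWWWWWWwwwwww#############wwwwwWWWWWWWtRRRR
178 WWWWWWWWWWWWWWWWWWWWWWWWWWwwwWWww#######wwwwwWWWWWWWWwwwWtRR.W
179 WWWWWWWWWWWWWWWWWWWWWWWWWWwwwWWWWwwwwwwwWWWWWWWWWWWWWwwWWWWWWW
180 WWWWWWWWWWWWWWWWWWWWWWWWWWwwWWWWWWWWWWWWWWWWWWWWWWWWWWWWWWWWWW
181 WWWWWWWWWWWWWWWWWWWWWWWWWWwwWWWWWWWWWWWWWWWWWWWWWWWWWWWWWWWWWW
182 WWWWWWWWWWWWWWWWWWWWWWWWWWWWWWWWWWwwWWWWWWWWWWWWWWWWWWWWWWWWWW
183 WWW
[... 1994 characters left out ...]
gggggggg
213 gggtttttttttttWWWWWWWWWWOOOtWWtttttggggggggggggggggggggggggggg
214 ggg.tttttttttttWWWWWWWWWtOOtWWttttt.gggggggggggggggggggggggggg
215 ggggtttttttttttWWWWWWWWWtOOtWWttttttgggggggggggggggggggggggggg
216 gggggttttttttttWWWWWWWWWtOOtWWtttttttggggggggggggggggggggggggg
217 ggggggtttttttttttWWWWWWWtttttWttttttt.gggggggggggggggggggggggg
218 gggggggttttttttttttttWWWWWWWtWtOOOttttgggggggggggggggggggggggg
219 ggggggggtttttttttttttWWWWWWWWWtOOOtWWtt....ggggggggggggggggggg
{'camera_matrix': [[297.3186, 0.0, 256.5322], [0.0, 297.3186, 185.8234], [0.0, 0.0, 1.0]], 'rvec': [-2.0655, -2.0578, -0.3091], 'tvec': [0.0264, -0.5786, 0.2214]}
[344. 182.] [281. 165.] [230. 164.] [281. 125.] [315. 178.]
```

```bash
python3 - <<'E'
import h,cv2,numpy as np
im=cv2.imread('pics/w3.png')[:,:,::-1]
h.capture=lambda n:im[::2,::2]
h.amap('w',85,40,95,75)
E
```

```text
40 ggggggggggggggggggggggggggggggggggggggggggggggggggggggggggggggggggggggggggggggggggggggggggggggb
41 ggggggggggggggggggggggggggggggggggggggggggggggggggggggggggggggggggggggggggggggggggggggggggggggg
42 ggggggggggggggggggggggggggggggggggggggggggggggggggggggggggggggggggggggggggggggggggggggggggggggg
43 ggggggggggggggggggggggggggggggggggggggggggggggggggggggggggggggggggggggggggggggggggggggggggggggg
44 ggggggggggggggggggggggggggggggggggggggggggggggggggggggggggggggggggggggggggggggggggggggggggggggg
45 ggggggggggggggggggggggggggggggggggggggggggggggggggggggggggggggggggggggggggggggggggggggggggggggg
46 ggggggggggggggggggggggggggggggggggggggggggggggggggggggggggggggggggggggggggggggggggggggggggggggg
47 ggggggggggggggggggggggggggggggggggggggggggggggggggggggggggggggggggggggggggggggggggggggggggggggg
48 ggggggggggggggggggggggggggggggggggggggggggggggggggggggggggggggggggggggggggggggggggggggggggggggg
49 ggggggggggggggggggggggggggggggggggggggggggggggggggggggggggggggggggggggggggggggggggggggggggggggg
50 ggggggggggggggggggggggggggggggggggggggggggggggggggggggggggggggggggggggggggggggggggggggggggggggg
51 gggggggg
[... 5639 characters left out ...]

108 gggggggggggggggggggggggggggggggggggggggggggggggggggggggggggggggggggggggggggggggggggwWWWWWWWWWWW
109 gggggggggggggggggggggggggggggggggggggggggggggggggggggggggggggggggggggggggggggggggggwWWWWWWWWWWW
110 gggggggggggggggggggggggggggggggggggggggggggggggggggggggggggggggggggggggggggggggggggwWWWWWWWWWWW
111 ggggggggggggggggggggggggggggggwwwwwwwwwwg##g###.wwwwwwwwwwgggggggggggggggggggggggggwWWWWWWWWWWW
112 ggggggggggggggggggggggggggggggwwwwwwwwwwg##g###.wwwwwwwwwwgggggggggggggggggggggggggwWWWWWWWWWWW
113 ggggggggggggggggggggggggggggg.wwwwwwwwww###g###.wwwwwwwwwwgggggggggggggggggggggggggwwwwwwwwwwww
114 ######################################ww###g###www#############################################
```

```bash
python3 - <<'E'
from h import *
m=np.load('m3.npy',allow_pickle=True).item()
def tri(a,b):
    A0,A1=back('side',[a],0)[0],back('side',[a],.2)[0];B0,B1=back('wrist',[b],0,m)[0],back('wrist',[b],.2,m)[0]
    u,v=A1-A0,B1-B0;s=np.linalg.lstsq(np.c_[u,-v],B0-A0,rcond=None)[0]
    p,q=A0+s[0]*u,B0+s[1]*v;print(((p+q)/2).round(4),'gap',np.linalg.norm(p-q).round(4))
tri((302.5,203),(334,178))   # c stripe rear
tri((308.5,209),(275,178))   # kink
tri((311,217),(252,180))     # foot of front face/stripe
tri((312.5,203),(326,206))   # right rear corner? 
tri((318.5,208.5),(286,206))
tri((287,206.5),(275,134))
E
```

```text
[0.5868 0.0688 0.0291] gap 0.0011
[ 0.5723 -0.0094  0.0822] gap 0.0018
[ 0.5753 -0.0332  0.0697] gap 0.0034
[0.6226 0.0616 0.027 ] gap 0.0036
[0.6146 0.0058 0.0565] gap 0.0036
[ 0.5112 -0.0084  0.1113] gap 0.0218
```

```bash
python3 - <<'E'
from h import *
m=np.load('m3.npy',allow_pickle=True).item()
for z in (.03,.05,.07,.08,.09,.1,.11):
    f=back('wrist',[(276,131),(276,212)],z,m);g=back('wrist',[(336,132),(330,205)],z,m)
    print(z,'front',np.linalg.norm(f[0]-f[1]).round(4),f.mean(0).round(3),'rear',np.linalg.norm(g[0]-g[1]).round(4),g.mean(0).round(3))
E
```

```text
0.03 front 0.1028 [ 0.58  -0.005  0.03 ] rear 0.094 [0.575 0.067 0.03 ]
0.05 front 0.097 [ 0.574 -0.006  0.05 ] rear 0.0887 [0.57  0.062 0.05 ]
0.07 front 0.0911 [ 0.569 -0.007  0.07 ] rear 0.0833 [0.565 0.056 0.07 ]
0.08 front 0.0882 [ 0.567 -0.008  0.08 ] rear 0.0807 [0.563 0.053 0.08 ]
0.09 front 0.0852 [ 0.564 -0.009  0.09 ] rear 0.078 [0.56  0.051 0.09 ]
0.1 front 0.0823 [ 0.561 -0.009  0.1  ] rear 0.0753 [0.558 0.048 0.1  ]
0.11 front 0.0794 [ 0.559 -0.01   0.11 ] rear 0.0726 [0.555 0.045 0.11 ]
```

Call:
drive_tool --increments '[[[-1,0,-0.5,-0.5,0],[-1,0,-1,-0.5,0],[-1,0,-1,-0.5,0],[-1,0,-1,-0.5,0],[-1,0,-1,-0.5,0]]]'

```text
time_s: 27.88
tcp_pos: [0.5675, -0.1474, 0.2935]
eef_rot: [180.0, -0.0, -179.8]
contact_force: [0.1, -0.8, 0.4]
gripper_width: 0.0002
gripper_force: 0.0
```

Call:
drive_tool --increments '[[[-1,0,-0.9,0,0],[-1,0,-0.9,0,0],[-1,0,-0.9,0,0],[-1,0,-0.9,0,0],[-1,0,-0.9,0,0]]]'

```text
time_s: 28.5
tcp_pos: [0.5682, -0.2546, 0.294]
eef_rot: [180.0, 0.0, -179.7]
contact_force: [-0.9, -0.1, 0.1]
gripper_width: 0.0006
gripper_force: 0.0
```

```bash
python3 - <<'E'
from h import *
im=capture('top');hsv=cv2.cvtColor(im,cv2.COLOR_RGB2HSV).astype(int);H,S,V=[hsv[...,i] for i in range(3)]
red=((H<7)|(H>173))&(S>120)&(V>90);red[:, :240]=0;red[:,270:]=0
ys,xs=np.nonzero(red[90:240]);print('gate px',xs.min(),xs.max(),ys.min()+90,ys.max()+90)
print(back('top',[(xs.mean(),ys.min()+89.5),(xs.mean(),ys.max()+90.5)],.152).round(4))
g=((H>45)&(H<85)&(S>80)).astype(np.uint8);g[:95]=0;g[250:]=0;g[:,:200]=0;g[:,370:]=0
n,l,st,c=cv2.connectedComponentsWithStats(g);k=1+st[1:,4].argmax();x,y,w,h,a=st[k];print('tote',x,y,w,h,a)
print(back('top',[(x-.5,y-.5),(x+w-.5,y-.5),(x+w-.5,y+h-.5),(x-.5,y+h-.5)],.1).round(4))
print(r.get_state()['tcp_pos'],r.get_state()['time_s'])
amap('top',222,160,40,78)
E
```

```text
gate px 255 255 106 140
[[0.7592 0.0655 0.152 ]
 [0.6381 0.0663 0.152 ]]
tote 248 179 31 17 446
[[ 0.5178  0.0933  0.1   ]
 [ 0.5169 -0.0129  0.1   ]
 [ 0.4582 -0.0121  0.1   ]
 [ 0.459   0.0936  0.1   ]]
[ 0.56819014 -0.2547226   0.29412552] 28.55
160 WWWWWWWWWWWWWWWWWWWWWWWWWWWWWWWWWWWWWWWW
161 WWWWWWWWWWWWWWWWWWWWWWWWWWWWWWWWWWWWWttt
162 WWWWWWWWWWWWWWWWWWWWWWWWWWWWWWWWWWWWWttt
163 WWWWWWWWWWWWWWWWWWWWWWWWWWWWWWWWWWWWWttt
164 WWWWWWWWWWWWWWWWWWWWWWWWWWWWWWWWWWWWWttt
165 WWWWWWWWWWWWWWWWWWWWWWWWWWWWWWWWWWWWWWWW
166 WWWWWWWWWWWWWWWWWWWWWWWWWWWWWWWWWWWWWWWW
167 WWWWWWWWWWWWWWWWWWWWWWWWWWWWWWWWWWWWWWWW
168 WWWWWWWWWWWWWWWWWWWWWWWWWWWWWWWWWWWWWWWW
169 WWWWWWWWWWWWWWWWWWWWWWWWWWWWWWWWWWWWWWWW
170 WWWWWWWWWWWWWWWWWWWWWWWWWWWWWWWWWWWWWWWW
171 WWWWWWWWWWWWWWWWWWWWWWWWWWWWWWWWWWWWWWWW
172 WWWWWWWWWWWWWWWWWWWWWWWWWWWWWWWWWWWWWWWW
173 WWWWWWWWWWWWWWWWWWWWWWWWWWWWWWWWWWWWWttt
174 WWWWWWWWWWWWWWWWWWWWWWWWWWWWWWWWWWWWWttt
175 WWWWWWWWWWWWWWWWWWWWWWWWWWWWWWWWWWWWWttt
176 WWWWWWWWWWWWWWWWWWWWWWWWWWWWWWWWWWWWWttt
177 WWWWWWWWWWWWWWWWWWWWWWWWWWWWWWWWWWWWWttt
178 WWWWWWWWWWWWWWWWWWWWWWWWWWWWWWWWWWWWW
[... 1958 characters left out ...]
bbbbbbbbbbbbbbbbbbbbbbbbb
223 WWWWWWWWWWWWwbbbbbbbbbbbbbbbbbbbbbbbbbbb
224 WWWWWWWWWWWWwbbbbbbbbbbbbbbbbbbbbbbbbbbb
225 WWWWWWWWWWWWWbbbbbbbbbbbbbbbbbbbbbbbbbbb
226 WWWWWWWWWWWw.bbbbbbbbbbbbbbbbbbbbbbbbbbb
227 WWWWWWWWWWwwbbbbbbbbbbbbbbbbbbbbbbbbbbbb
228 WWWWWWWWWWwbbbbbbbbbbbbbbbbbbbbbbbbbbbbb
229 WWWWWWWWwwWbbbbbbbbbbbbbbbbbbbbbbbbbbbbb
230 WWWWWWWwwwbbbbbbbbbbbbbbbbbbbbbbbbbbbbbb
231 WWWWWWwwbbbbbbbbbbbbbbbbbbbbbbbbbbbbbbbb
232 WWWwww.bbbbbbbbbbbbbbbbbbbbbbbbbbbbbbbbb
233 bbbbbbbbbbbbbbbbbbbbbbbbbbbbbbbbbbbbbbbb
234 bbbbbbbbbbbbbbbbbbbbbbbbbbbbbbbbbbbbbbbb
235 bbbbbbbbbbbbbbbbbbbbbbbbbbbbbbbbbbbbbbbb
236 bbbbbbbbbbbbbbbbbbbbbbbbbbbbbbbbbbbbbbbb
237 bbbbbbbbbbbbbbbbbbbbbbbbbbbbbbbbbbbbbbbb
```

```bash
python3 -c "
from plant import job
print(job.close_job())"
```

```text
the job is handed in; nothing more can be done
None
```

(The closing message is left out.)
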